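# Hook the missing rack bracket into its slotted upright and press it home

### The job

Put the loose blue bracket on the empty upright of the bench rack, level with the bracket already fitted on the other upright: hook its two tabs into the slots and push it down until it is fully home and its spring pin has snapped out into the upright. Then let go of it, and leave the tubes on the upper level, the ring gauge and the tape dispenser where they are.

Things in the scene. Friction and masses are not known exactly. Their poses are not given: they have to be found in the camera images.
- bracket_grip (a point): Loose blue steel bracket (about 0.4 kg), standing on the bench the way up it is used. Point in the middle of its square arm (30 mm wide, 30 mm high), 95 mm in front of the back plate's back face, 15 mm above the underside. Axes: x along the arm from free end to back plate, y across, z up. The arm ends 130 mm from the back face in a plate whose lip stands 10 mm above it.
- bracket_heel (a point): Same bracket, same axes: lower edge of its back plate, middle, on the back face (the side of the tabs), level with the arm's underside. bracket_grip lies at x -95 mm, z +15 mm from here. The back plate is 4 mm thick, 50 mm wide, 100 mm high.
- bracket_tab (a point): Same bracket: lower edge of the lower tab where it leaves the back face, 10 mm above the underside; the upper tab is alike, 50 mm higher. Each stands 11.5 mm out: a neck 5 mm thick (y), 12 mm high (up from this point), ending in a nib that hangs 8 mm below the neck. The nib's front slopes, so going down draws the plate against the post.
- lock_pin (a joint): Spring pin of the bracket, 7 mm thick, along x through its plate 85 mm above the underside, red knob in front. 0 = out (tip 8 mm behind the back face), grows in m as it is pushed back; 2 N to start, 4 N when flush. It bears on the post as the tabs go in and snaps out into the slot above the upper tab when the bracket is home. Let go before that, the bracket tips out of its slots.
- seat (a point): Empty upright, fixed: grey steel post 40 mm wide, 420 mm high, front face looking to -x. Point on its front face, mid-width, 100 mm above the bench: bracket_heel comes here, axes parallel, when fully home. Axes: x into the post, y across, z up.
- slot (a point): Lower edge, at the front face, of the slot for the lower tab, 10 mm above seat, same axes. The post's wall is 4 mm thick with one column of slots 10 mm wide, 30 mm high, at 50 mm pitch; the upper tab goes in the next slot up. The tabs go straight in while the bracket is 8 to 18 mm (13 is the middle) above its home height.
- overhang (a point): Front end, at the underside, of the upper arm on the empty upright: 30 mm wide, 105 mm in front of the post's face and 200 mm above seat, with tubes lying on it. A gripper that holds the bracket at the post must therefore come in from the front, leaning back towards the robot's side 20 to 45 degrees from vertical.
- fitted_heel (a point): The same kind of bracket, already fitted and fixed on the other upright, 180 mm to the left or right of the empty one at the same height: lower edge of its back plate, on the post's front face. Its arm also reaches 130 mm to the front (-x of this point's axes).
- tube0_mid (a point): Middle of a loose steel tube, 30 mm diameter, 250 mm long (along y), lying across both upper arms, the one nearer the arms' ends. Leave alone.
- tube1_mid (a point): Middle of a second such tube, 45 mm behind the first. Leave alone.
- ring_gauge_mid (a point): Centre of a loose steel ring, 64 mm diameter, 28 mm high, lying flat on the bench. Leave alone.
- tape_mid (a point): Middle of a black tape dispenser, 130 x 56 mm, 72 mm high, on the bench; x along its length, this point 30 mm above the bench. Leave alone.
There are look-alikes about, which are no part of the job. Leave any green, orange or yellow look-alike of the part that bears bracket_grip alone.

How it is judged:
At the end, for the whole second after the job is handed in: The bracket hangs on the empty upright, released and at rest, in the slots level with the fitted bracket: its heel within 4 mm of the post face, 5 mm sideways and 3 mm above (4 mm below) its home height, upright within 4 degrees and square within 5 degrees, and the lock pin out to within 2 mm (x of bracket_heel in the frame of seat between -0.004 and 0.004 m and y of bracket_heel in the frame of seat between -0.005 and 0.005 m and z of bracket_heel in the frame of seat between -0.004 and 0.003 m and angle between the z axis of bracket_heel and the z axis of seat, either way round below 0.07 rad and angle between the x axis of bracket_heel and the x axis of seat, either way round below 0.09 rad and value of joint lock_pin below 0.002 m and linear speed of bracket below 0.02 m/s); the robot touches nothing.
It fails at once if a tube on the upper level is pushed out of its saddle (moved more than 20 mm) (distance of any of tube0_mid, tube1_mid from where it was at the start of the episode above 0.02 m).
It fails at once if the ring gauge or the tape dispenser is moved more than 20 mm (distance of any of ring_gauge_mid, tape_mid from where it was at the start of the episode above 0.02 m).
It also fails if it takes over 48 s, if anything falls off the work surface, if the arm or the gripper's body presses on something with over 40 N, if the wrist force passes 120 N, or if a joint passes its speed limit or range.

### The arm

A 6-joint arm with a two-finger parallel gripper is mounted at the origin on the work surface. World frame = base frame: x ahead of the robot, y to its left, z up, the work surface at z = 0. Lengths are in m, angles in rad, forces in N, time in s.
With the tool pointing down it reaches from about 0.25 to 0.85 m from the base axis. Payload 12.5 kg.
Tool frame: the origin (TCP) lies at the very end of the fingers, on their centre line; the grasp point (between the pads) lies 19 mm behind it; z points along the fingers, y is the line along which they close (so a half turn about z gives the same grasp; the last joint's range is limited). The gripper opens to 93 mm and grips with 3 to 60 N. Pads are 15 mm wide; open, the fingers measure 128 mm over their backs; the gripper's body (75 mm by 188 mm) begins 65 mm behind the grasp point.
Start: joints at [-1.225, 0.351, 1.652, -0, 1.139, -0.085], TCP at [0.23, -0.5, 0.219] pointing down, gripper open.
Joint ranges: [-2.75, 2.75], [-0.79, 2.1], [0.01, 2.65], [-1.57, 4.71], [0.07, 3.14], [-2.87, 2.87]. Speed limits (rad/s): [2.22, 2.22, 2.79, 3.14, 3.14, 3.14].

### API

Orientations are given as a unit quaternion [x, y, z, w].
In Python, from station import observe, snapshot, close_job gives the robot as it stands. The module is installed in compiled form; this text tells all that it offers.
- The arm moves only by the shell command python3 -m inch 'ROWS' [OPENING] [FORCE]. ROWS is JSON, a list of rows, each a list of 2 entries, a list of its own where there are three numbers: the shift along the tool's x, y, z in m, then the turn, a rotation vector about the tool's x, y, z in degrees. A call has 1 to 20 rows; each row is the pose to reach, as a shift and turn from the pose commanded when the call began, along the tool's axes at that moment; what a row does not reach only later rows make up. A row lasts 1/12 s, in which the tool goes at most 41.7 mm and 7.16 degrees, less where a joint would pass 70% of its speed; a pose out of reach is approached as far as the arm can. A call with a gripper value outside its range is refused whole. OPENING is the finger opening in m, from 0 to 0.093, set as the call begins (- or left out, the last holds). The fingers move at their own pace and stop on an object; FORCE is the grip in N (left out, the last holds). Time passes only in rows, so rows that repeat a pose let the fingers close. It gives the time, the measured TCP pose, the force, the opening and the grip force at its end, in the units of the state.
- observe(): the state, without advancing time (a new reading comes with each control period).
- snapshot(name): name is "side" or "top" or "wrist"; returns a dict with "frame" (400x640x3 uint8, red, green, blue), "fx", "fy", "cx", "cy" (pixels), "extrinsics" (4x4, takes a point from camera to world coordinates). Camera axes: x right, y down, z forward; pixel columns grow to the right and rows downward; lengths in m; the calibration is good to about 2 mm. A picture is of the moment at which its call begins. There is no depth.
- close_job(): hands the job in; it is judged then, once.
The state is a dict: "clock": time; "q": joint angles; "qvel": joint speeds; "effort": joint torques, N m; "ee_pos": TCP position; "ee_rot": TCP orientation; "wrist_force": force on the tool from outside, world axes, zero at the start; "wrist_torque": the same for the moment, N m; "gripper_width": opening from 0.0 (shut) to 1.0 (fully open); "finger_force": force on a finger pad.
Only numpy, scipy, OpenCV 4.12 (cv2) and the standard library are available. Lean on these libraries where they do the work, as an engineer would, in place of code of your own. Each camera call takes 0.05 s, during which the arm holds its last target. There are 200 camera calls.

## Working session

There is one attempt and no reset: what is moved stays moved. The work goes in short steps, Python scripts to look and compute and a shell command to move; the robot and the scene stay as the last step left them, time stands still between calls to the robot, and variables do not carry over. Pictures are saved under pics/ and viewed, at most 10 in all, crops included, and the job is handed in when it is done.

```bash
mkdir -p pics; cat > h.py <<'E'
import numpy as np, cv2, json
from station import observe, snapshot
from scipy.spatial.transform import Rotation as R
def take(n,fn):
    s=snapshot(n); cv2.imwrite(f'pics/{fn}.png',s['frame'][:,:,::-1])
    json.dump({k:(np.array(s[k]).tolist()) for k in('fx','fy','cx','cy','extrinsics')},open(f'pics/{fn}.json','w'))
def cal(fn):
    c=json.load(open(f'pics/{fn}.json')); return c,np.array(c['extrinsics'])
def ray(fn,u,v):
    c,E=cal(fn); d=E[:3,:3]@np.array([(u-c['cx'])/c['fx'],(v-c['cy'])/c['fy'],1]); return E[:3,3],d/np.linalg.norm(d)
def atz(fn,u,v,z):
    o,d=ray(fn,u,v); return o+d*(z-o[2])/d[2]
def proj(fn,p):
    c,E=cal(fn); q=E[:3,:3].T@(np.array(p)-E[:3,3]); return np.array([c['fx']*q[0]/q[2]+c['cx'],c['fy']*q[1]/q[2]+c['cy']])
def tri(*a):
    A=np.zeros((3,3));b=np.zeros(3)
    for f,u,v in a:
        o,d=ray(f,u,v);P=np.eye(3)-np.outer(d,d);A+=P;b+=P@o
    x=np.linalg.solve(A,b); return x,[np.round(proj(f,x)-[u,v],1) for f,u,v in a]
E
python3 - <<'E'
from h import *
np.set_printoptions(precision=3,suppress=True)
for n in('side','top','wrist'):
    take(n,n+'0'); c,E=cal(n+'0'); print(n,c['fx'],E[:3])
s=cv2.imread('pics/side0.png');t=cv2.imread('pics/top0.png')
print(observe())
E
```

```text
side 372.7699080112357 [[-0.827 -0.265  0.495  0.066]
 [-0.562  0.387 -0.732  0.731]
 [ 0.003 -0.883 -0.469  0.641]]
top 473.69041460443424 [[-0.011 -0.989  0.15   0.332]
 [-1.     0.011 -0.004  0.076]
 [ 0.002 -0.151 -0.989  1.44 ]]
wrist 323.87368986912105 [[ 0.418 -0.868 -0.266  0.303]
 [-0.908 -0.4   -0.121 -0.464]
 [-0.001  0.293 -0.956  0.384]]
{'clock': 0.15, 'q': array([-1.225,  0.351,  1.652,  0.   ,  1.139, -0.085]), 'qvel': array([-0.001, -0.   , -0.002, -0.001, -0.001, -0.001]), 'effort': array([  0.   , -49.746, -28.534,   0.07 ,   0.025,  -0.   ]), 'ee_pos': array([ 0.23 , -0.499,  0.218]), 'ee_rot': array([ 0.977,  0.214, -0.   , -0.   ]), 'wrist_force': array([-0.795, -0.169, -1.651]), 'wrist_torque': array([-0.022, -0.023,  0.003]), 'finger_force': 0.0, 'gripper_width': 0.996718074837479}
```

View pics/side0.png

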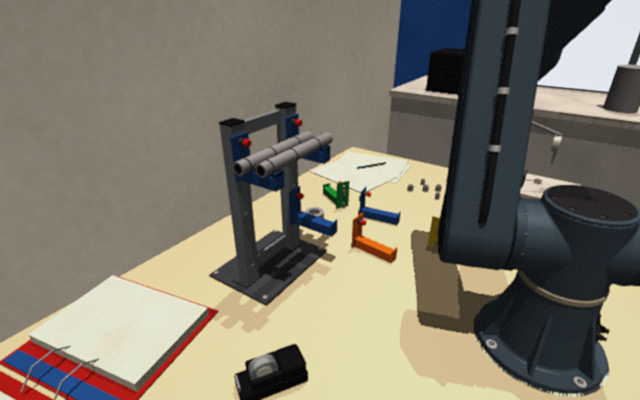

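View pics/top0.png

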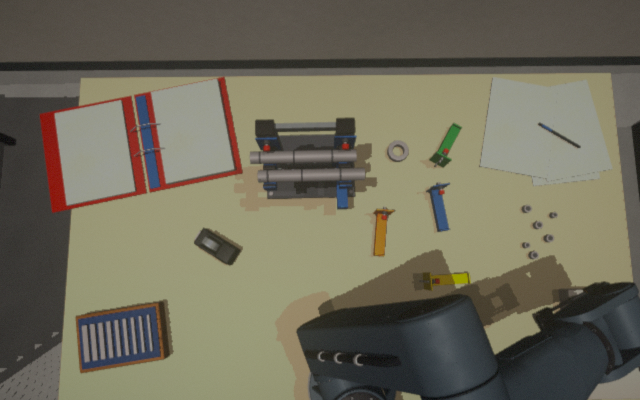

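The side view shows the rack with its empty (left) upright at (240,200), the fitted bracket at (310,215), and the loose blue one at (380,210). In the top view the uprights are at (266,133) and (346,133) and the loose blue bracket runs from (438,187) to (443,230). Next, an enlarged crop of each.

```bash
python3 - <<'E'
from h import *
s=cv2.imread('pics/side0.png');t=cv2.imread('pics/top0.png')
a=cv2.resize(t[110:240,240:460],None,fx=3.6,fy=3.6,interpolation=cv2.INTER_CUBIC)
b=cv2.resize(s[90:310,200:420],None,fx=2.7,fy=2.7,interpolation=cv2.INTER_CUBIC)
cv2.imwrite('pics/tc.png',a);cv2.imwrite('pics/sc.png',b)
E
```

```text
(no output)
```

View pics/tc.png

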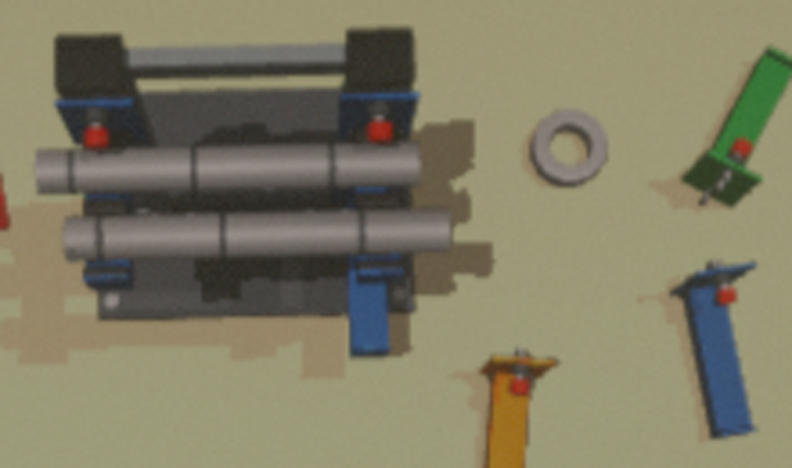

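View pics/sc.png

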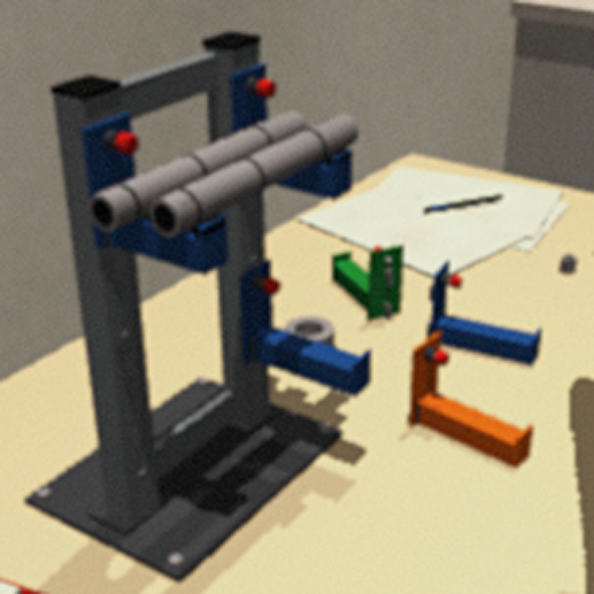

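The top crop shows the loose bracket's plate at (672..756, 264..291), its arm end at (714..753, 434) and the upper plates' top edges at (57..133, 99) and (341..418, 94). In the side crop the fitted lip is at (348..369, 350..391) and the loose bracket spans x = 431..538.

```bash
python3 - <<'E'
from h import *
from scipy.optimize import least_squares
T=lambda u,v:('top0',240+u/3.6,110+v/3.6)
S=lambda u,v:('side0',200+u/2.7,90+v/2.7)
rack=[(T(57,99),(0,25,300)),(T(133,99),(0,-25,300)),(T(341,95),(0,-155,300)),(T(418,93),(0,-205,300)),
(T(350,355),(-130,-165,0)),(T(387,356),(-130,-195,0)),(T(87,287),(-105,15,200)),(T(131,287),(-105,-15,200)),
(S(369,350),(-130,-195,40)),(S(369,374),(-130,-195,0)),(S(348,391),(-130,-165,0)),(S(203,271),(-105,15,200)),(S(226,259),(-105,-15,200)),
(S(86,125),(-4,25,300)),(S(232,75),(-4,-155,300))]
loose=[(T(675,291),(0,25,100)),(T(756,264),(0,-25,100)),(T(714,437),(-130,15,0)),(T(753,431),(-130,-15,0)),
(S(433,268),(-4,25,100)),(S(431,333),(-4,25,0)),(S(540,331),(-130,-15,40)),(S(538,357),(-130,-15,0))]
for obs,z0,x0 in((rack,.1,(.55,.25)),(loose,0,(.5,-.2))):
    def f(p,full=False):
        r=[]
        for (fn,u,v),m in obs:
            c,s=np.cos(p[2]),np.sin(p[2]);m=np.array(m)/1e3
            r.append(proj(fn,[p[0]+c*m[0]-s*m[1],p[1]+s*m[0]+c*m[1],z0+m[2]])-[u,v])
        return np.array(r) if full else np.ravel(r)
    o=least_squares(f,[*x0,0.],loss='soft_l1');print(np.round(o.x,4),np.degrees(o.x[2]));print(np.round(f(o.x,True),1).tolist())
E
```

```text
[0.6312 0.2051 0.0104] 0.5978685405408188
[[-0.7, -0.3], [0.3, -0.8], [-0.1, -0.9], [0.6, -0.8], [-0.2, 0.5], [0.1, 0.0], [1.0, 0.4], [1.1, 0.2], [0.4, -0.5], [0.1, 3.4], [1.9, 2.3], [-0.3, 1.6], [0.4, 0.7], [-1.2, 1.0], [-0.1, -0.3]]
[ 0.5726 -0.2609  0.191 ] 10.945091774572221
[[5.0, -5.2], [-0.6, -1.1], [-0.1, 0.6], [-1.3, 0.3], [0.8, 3.1], [-0.1, 5.5], [0.6, -2.1], [0.1, -1.3]]
```

```bash
cat >> h.py <<'E'
def Rt(psi,lean):
    c,s=np.cos(psi),np.sin(psi);L=lean
    return np.c_[[np.cos(L)*c,np.cos(L)*s,np.sin(L)],[s,-c,0],[np.sin(L)*c,np.sin(L)*s,-np.cos(L)]]
def go(p,psi,lean=40):
    o=observe();C=R.from_quat(o['ee_rot']).as_matrix();T=Rt(np.radians(psi),np.radians(lean))
    sh=C.T@(np.array(p)-o['ee_pos']);rv=R.from_matrix(C.T@T).as_rotvec(degrees=True)
    print('t',round(o['clock'],2),'shift',np.round(sh,4),'turn',np.round(rv,2));return T
E
python3 - <<'E'
from h import *
psi=10;T=Rt(np.radians(psi),np.radians(40));c,s=np.cos(np.radians(psi)),np.sin(np.radians(psi))
g=np.array([.5726-.097*c,-.2609-.097*s,.023]);tcp=g+.019*T[:,2];print(g,tcp)
go(tcp-.12*T[:,2],psi)
E
```

```text
[ 0.47707365 -0.27774387  0.023     ] [ 0.48910107 -0.27562311  0.00844516]
t 0.15 shift [ 0.2546 -0.1145  0.118 ] turn [-5.17 39.78 14.06]
```

```bash
python3 -m inch '[[[0.2546,-0.1145,0.118],[-5.17,39.78,14.06]],[[0.2546,-0.1145,0.118],[-5.17,39.78,14.06]],[[0.2546,-0.1145,0.118],[-5.17,39.78,14.06]],[[0.2546,-0.1145,0.118],[-5.17,39.78,14.06]],[[0.2546,-0.1145,0.118],[-5.17,39.78,14.06]],[[0.2546,-0.1145,0.118],[-5.17,39.78,14.06]],[[0.2546,-0.1145,0.118],[-5.17,39.78,14.06]],[[0.2546,-0.1145,0.118],[-5.17,39.78,14.06]],[[0.2546,-0.1145,0.118],[-5.17,39.78,14.06]],[[0.2546,-0.1145,0.118],[-5.17,39.78,14.06]],[[0.2546,-0.1145,0.118],[-5.17,39.78,14.06]],[[0.2546,-0.1145,0.118],[-5.17,39.78,14.06]]]' 0.07; python3 - <<'E'
from h import *
take('wrist','w1');take('top','t1');o=observe();print(o['clock'],o['q'],o['ee_pos'],o['wrist_force'],cal('w1')[1][:3].round(3))
E
```

```text
clock: 1.15
ee_pos: [0.4132, -0.2905, 0.1012]
ee_rot: [0.936, 0.082, 0.341, -0.029]
wrist_force: [0.4, 0.6, -0.9]
gripper_width: 0.751
finger_force: 0.0
1.25 [-1.05106738  0.41327062  2.16201492  1.21393922  0.70118684 -0.67689103] [ 0.41307006 -0.29044418  0.10115754] [ 0.22170476 -0.04460565 -0.32497213] [[ 0.174 -0.906  0.385  0.369]
 [-0.985 -0.161  0.066 -0.296]
 [ 0.002 -0.391 -0.92   0.281]]
```

View pics/w1.png

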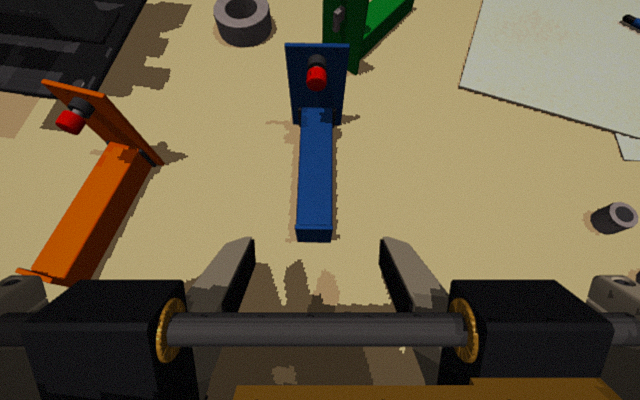

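The wrist view shows the blue bracket almost in line: lip bottom corners at (297,241) and (331,241), plate top corners at (286,44) and (349,44). I'll refit its pose from these.

```bash
python3 - <<'E'
from h import *
from scipy.optimize import least_squares
W=lambda u,v:('w1',u,v)
obs=[(W(297,241),(-130,15,0)),(W(331,241),(-130,-15,0)),(W(286,44),(-4,25,100)),(W(349,44),(-4,-25,100)),(W(297,228),(-130,15,40)),(W(332,228),(-130,-15,40)),(W(294,123),(-4,25,0)),(W(341,123),(-4,-25,0))]
def f(p,full=False):
    r=[]
    for (fn,u,v),m in obs:
        c,s=np.cos(p[2]),np.sin(p[2]);m=np.array(m)/1e3
        r.append(proj(fn,[p[0]+c*m[0]-s*m[1],p[1]+s*m[0]+c*m[1],m[2]])-[u,v])
    return np.array(r) if full else np.ravel(r)
o=least_squares(f,[.57,-.26,.17],loss='soft_l1');print(o.x,np.degrees(o.x[2]));print(np.round(f(o.x,True),1).tolist())
psi=np.degrees(o.x[2]);T=Rt(o.x[2],np.radians(40));c,s=np.cos(o.x[2]),np.sin(o.x[2])
g=np.array([o.x[0]-.097*c,o.x[1]-.097*s,.023]);tcp=g+.019*T[:,2];print(tcp)
go(tcp,psi)
E
```

```text
[ 0.57398882 -0.2611249   0.15330068] 8.78348197783734
[[0.5, -0.3], [0.1, 0.4], [-1.3, -0.2], [1.5, 0.9], [-2.3, -1.3], [1.3, -0.5], [-0.7, 0.4], [0.1, 1.3]]
[ 0.49019613 -0.27407195  0.00844516]
t 1.25 shift [ 0.0007 -0.003   0.1217] turn [-0.65 -0.03  0.97]
```

```bash
python3 -m inch '[[[0.001,-0.003,0.03],[-0.65,0,1]],[[0.001,-0.003,0.06],[-0.65,0,1]],[[0.001,-0.003,0.09],[-0.65,0,1]],[[0.001,-0.003,0.11],[-0.65,0,1]],[[0.001,-0.003,0.121],[-0.65,0,1]],[[0.001,-0.003,0.121],[-0.65,0,1]],[[0.001,-0.003,0.121],[-0.65,0,1]]]' && python3 -m inch '[[[0,0,0],[0,0,0]],[[0,0,0],[0,0,0]],[[0,0,0],[0,0,0]],[[0,0,0],[0,0,0]],[[0,0,0],[0,0,0]],[[0,0,0],[0,0,0]],[[0,0,0],[0,0,0]],[[0,0,0],[0,0,0]]]' 0.0 60
```

```text
clock: 1.83
ee_pos: [0.4899, -0.2731, 0.0087]
ee_rot: [0.937, 0.072, 0.341, -0.027]
wrist_force: [-0.2, -0.3, 0.0]
gripper_width: 0.755
finger_force: 0.0
clock: 2.5
ee_pos: [0.4901, -0.2732, 0.0088]
ee_rot: [0.937, 0.072, 0.341, -0.027]
wrist_force: [-2.3, -2.2, 3.2]
gripper_width: 0.32
finger_force: 59.9
```

```bash
python3 -m inch '[[[0.026,0,-0.031],[0,0,0]],[[0.052,0,-0.062],[0,0,0]],[[0.078,0,-0.092],[0,0,0]],[[0.109,0,-0.130],[0,0,0]],[[0.109,0,-0.130],[0,0,0]],[[0.109,0,-0.130],[0,0,0]]]' && python3 - <<'E'
from h import *
print(observe()['ee_pos'],observe()['gripper_width'])
go([.38,-.2,.18],5); go([.38,.206,.18],.6)
E
```

```text
clock: 3.0
ee_pos: [0.4905, -0.2736, 0.1808]
ee_rot: [0.936, 0.073, 0.342, -0.025]
wrist_force: [-0.3, 0.2, -3.6]
gripper_width: 0.326
finger_force: 59.9
[ 0.49046756 -0.27362256  0.18083578] 0.32647718234031925
t 3.0 shift [-0.0752 -0.0897 -0.0626] turn [-2.37 -0.13  3.04]
t 3.0 shift [-0.0268 -0.4909 -0.023 ] turn [-5.21 -0.13  6.4 ]
```

```bash
python3 -m inch '[[[-0.025,-0.03,-0.021],[-0.8,0,1]],[[-0.05,-0.06,-0.042],[-1.6,0,2]],[[-0.075,-0.09,-0.063],[-2.4,-0.1,3]],[[-0.071,-0.12,-0.060],[-2.6,-0.1,3.3]],[[-0.067,-0.155,-0.056],[-2.9,-0.1,3.6]],[[-0.063,-0.19,-0.053],[-3.1,-0.1,3.9]],[[-0.059,-0.225,-0.050],[-3.3,-0.1,4.2]],[[-0.056,-0.26,-0.046],[-3.6,-0.1,4.5]],[[-0.051,-0.295,-0.043],[-3.9,-0.1,4.8]],[[-0.047,-0.33,-0.039],[-4.1,-0.1,5.0]],[[-0.043,-0.365,-0.036],[-4.4,-0.1,5.3]],[[-0.039,-0.40,-0.032],[-4.6,-0.1,5.6]],[[-0.035,-0.43,-0.029],[-4.8,-0.1,5.9]],[[-0.031,-0.46,-0.026],[-5,-0.1,6.2]],[[-0.027,-0.491,-0.023],[-5.2,-0.1,6.4]],[[-0.027,-0.491,-0.023],[-5.2,-0.1,6.4]],[[-0.027,-0.491,-0.023],[-5.2,-0.1,6.4]],[[-0.027,-0.491,-0.023],[-5.2,-0.1,6.4]]]' && python3 - <<'E'
from h import *
go([.631-.08-.0848,.205-.0008-.0016,.1+.013+.0088],.6)
E
```

```text
clock: 4.5
ee_pos: [0.3611, 0.0462, 0.1642]
ee_rot: [0.952, 0.006, 0.307, 0.008]
wrist_force: [-0.7, -0.0, -3.6]
gripper_width: 0.319
finger_force: 59.9
t 4.5 shift [ 0.0632 -0.1564  0.0941] turn [0.95 4.27 0.51]
```

```bash
python3 - <<'E'
from h import *
print(observe()['q'],observe()['qvel'],observe()['ee_pos'])
go([.38,.2045,.18],.6);go([.43,.2035,.14],.6)
E
```

```text
[ 0.01358811 -0.1302369   2.53818172 -0.16904013  0.11156592  1.7329746 ] [ 0.29574984  0.0223669   0.00362596 -1.93721923 -0.01602773  2.184404  ] [0.36110195 0.04621202 0.1641844 ]
t 4.5 shift [ 0.0272 -0.1578 -0.0035] turn [0.95 4.27 0.51]
t 4.5 shift [ 0.0445 -0.1572  0.0582] turn [0.95 4.27 0.51]
```

```bash
python3 -m inch '[[[0.04,-0.05,0.015],[0.2,1,0.1]],[[0.05,-0.09,0.03],[0.4,2,0.2]],[[0.055,-0.125,0.04],[0.6,3,0.4]],[[0.057,-0.157,0.042],[0.9,4.2,0.5]],[[0.057,-0.157,0.042],[0.9,4.2,0.5]],[[0.057,-0.157,0.042],[0.9,4.2,0.5]],[[0.057,-0.157,0.042],[0.9,4.2,0.5]],[[0.057,-0.157,0.042],[0.9,4.2,0.5]],[[0.057,-0.157,0.042],[0.9,4.2,0.5]],[[0.057,-0.157,0.042],[0.9,4.2,0.5]]]' && python3 - <<'E'
from h import *
print(observe()['q'],observe()['qvel'],observe()['ee_pos'])
go([.43,.2035,.16],.6)
E
```

```text
clock: 5.33
ee_pos: [0.4401, 0.1958, 0.1884]
ee_rot: [0.947, 0.014, 0.322, -0.007]
wrist_force: [0.3, -0.8, -3.2]
gripper_width: 0.319
finger_force: 59.9
[ 0.46918668  0.0892836   2.25706189 -0.95887246  0.3172723   2.86448385] [-0.04975513 -0.04880646  0.08383241 -0.03705251 -0.01174229  0.00287819] [0.44007193 0.1957591  0.18835146]
t 5.33 shift [-0.0251 -0.0079  0.0165] turn [-0.92  2.48  0.71]
```

```bash
cat > k.py <<'E'
from h import *
from scipy.optimize import least_squares
D=[([-1.225,.351,1.652,0,1.139,-.085],[.23,-.4995,.2185],[.977,.214,0,0]),
([-1.05106738,0.41327062,2.16201492,1.21393922,0.70118684,-0.67689103],[0.41307,-0.29044,0.10116],[0.936,0.082,0.341,-0.029]),
([0.01358811,-0.1302369,2.53818172,-0.16904013,0.11156592,1.7329746],[0.36110,0.04621,0.16418],[0.952,0.006,0.307,0.008]),
([0.46918668,0.0892836,2.25706189,-0.95887246,0.3172723,2.86448385],[0.44007,0.19576,0.18835],[0.947,0.014,0.322,-0.007])]
def fk(q,k):
    a0,a2,a3,e,d1,L,c=k
    r=R.from_euler('Z',q[0]);u=r*R.from_euler('Y',q[1]);f=u*R.from_euler('Y',q[2])
    w=r.apply([a0,0,d1])+u.apply([0,0,a2])+f.apply([e,0,a3])
    t=f*R.from_euler('Z',q[3])*R.from_euler('Y',q[4])*R.from_euler('Z',q[5]+c)
    return w+t.apply([0,0,L]),t
def res(k):
    o=[]
    for q,p,r in D:
        P,t=fk(q,k);o+=[*(P-p),*((R.from_quat(r).inv()*t).as_rotvec()*.2),]
    return np.array(o)
best=min((least_squares(res,[0,.4,.4,0,.3,.25,c]) for c in(0,1.57,3.14,-1.57)),key=lambda s:s.cost)
K=best.x
def ik(p,psi,lean,q0,flip=0):
    T=R.from_matrix(Rt(np.radians(psi),np.radians(lean)))*R.from_euler('Z',np.pi*flip)
    lo=[-2.75,-.79,.01,-1.57,.07,-2.87];hi=[2.75,2.1,2.65,4.71,3.14,2.87]
    f=lambda q:np.r_[(fk(q,K)[0]-p)*5,(T.inv()*fk(q,K)[1]).as_rotvec()]
    s=least_squares(f,np.clip(q0,np.array(lo)+.01,np.array(hi)-.01),bounds=(lo,hi));return s.x,s.cost
E
python3 - <<'E'
from k import *
np.set_printoptions(precision=3,suppress=True)
print(K,best.cost,np.abs(res(K)).max())
q=D[3][0]
for L in(30,35,40,45):
  for p in([.43,.2035,.16],[.466,.2035,.122],[.546,.2035,.122],[.546,.2035,.109]):
    print(L,p,*ik(p,.6,L,q),*ik(p,.6,L,np.r_[q[:5],-.2],1))
E
```

```text
[-0.029  0.517  0.459  0.044  0.274  0.311  1.571] 0.004098215770734295 0.047141544099363455
30 [0.43, 0.2035, 0.16] [ 0.634  0.152  2.208 -0.737  0.449  2.813] 2.0604121505210626e-20 [ 0.634  0.152  2.208 -0.737  0.449 -0.329] 7.847913340747777e-19
30 [0.466, 0.2035, 0.122] [ 0.571  0.274  2.17  -0.834  0.36   2.87 ] 2.8941927537746732e-05 [ 0.576  0.275  2.174 -0.865  0.36  -0.235] 1.9896555554016034e-24
30 [0.546, 0.2035, 0.122] [ 0.477  0.372  2.019 -0.704  0.355  2.655] 1.0108316981714715e-31 [ 0.477  0.372  2.019 -0.704  0.355 -0.487] 3.699206794592131e-28
30 [0.546, 0.2035, 0.109] [ 0.477  0.395  2.026 -0.761  0.332  2.715] 5.388012797863602e-19 [ 0.477  0.395  2.026 -0.761  0.332 -0.426] 4.693862024026758e-31
35 [0.43, 0.2035, 0.16] [ 0.629  0.139  2.232 -0.817  0.411  2.87 ] 0.0018784338781762968 [ 0.675  0.152  2.259 -1.035  0.424 -0.006] 2.8908937028716137e-19
35 [0.466, 0.2035, 0.122] [ 0.557  0.263  2.183 -0.863  0.328  2.87 ] 0.0036808359787055397 [ 0.611  0.28   2.224 -1.253  0.348  0.175] 2.798377308812443e-22
35 [0.546, 0.2035, 0.122] [ 0.485  0.367  2.054 -0.924  0.
[... 804 characters left out ...]
8104256888 [ 0.528  0.405  2.12  -1.57   0.324  0.415] 9.346247179020779e-05
45 [0.43, 0.2035, 0.16] [ 0.596  0.111  2.263 -0.881  0.338  2.87 ] 0.022815890581371377 [ 0.765  0.184  2.342 -1.57   0.506  0.593] 9.691380667481828e-05
45 [0.466, 0.2035, 0.122] [ 0.529  0.24   2.205 -0.918  0.269  2.87 ] 0.029501379651866978 [ 0.695  0.304  2.261 -1.57   0.468  0.56 ] 0.0031396434064109454
45 [0.546, 0.2035, 0.122] [ 0.461  0.35   2.071 -0.973  0.254  2.87 ] 0.018865944083332656 [ 0.558  0.385  2.122 -1.57   0.38   0.433] 0.002510940008710102
45 [0.546, 0.2035, 0.109] [ 0.455  0.374  2.068 -0.974  0.241  2.87 ] 0.02200615593032842 [ 0.56   0.41   2.115 -1.57   0.383  0.442] 0.0038826786335330985
```

```bash
sed -i "s/a0,a2,a3,e,d1,L,c=k/a0,a2,a3,e,d1,L,c,b=k/; s/apply(\[a0,0,d1\])/apply([a0,b,d1])/; s/\.25,c\])/.25,c,.05])/" k.py
python3 - <<'E'
from k import *
np.set_printoptions(precision=3,suppress=True)
print(K,best.cost,np.abs(res(K)).max())
q=D[3][0]
for L in(20,25,30,35,40):
  for p in([.43,.2035,.16],[.466,.2035,.122],[.546,.2035,.122],[.546,.2035,.109]):
    a,ca=ik(p,.6,L,q);b,cb=ik(p,.6,L,np.r_[q[:5],-.2],1);print(L,p,a,round(ca,5),b[3:],round(cb,5))
# grasp on bench at lean L, flipped / unflipped
for L in (25,30,35,40):
  for z in (.009,.18):
    print('bench',L,z,*[ (s[0],round(s[1],6)) for s in (ik([.49,-.273,z],8.8,L,D[1][0]),ik([.49,-.273,z],8.8,L,np.r_[D[1][0][:5],2.4],1))])
E
```

```text
[-0.     0.487  0.438  0.041  0.259  0.277  1.571  0.047] 1.871478392262027e-07 0.00039940223667553343
20 [0.43, 0.2035, 0.16] [ 0.424  0.175  2.111 -0.266  0.55   2.191] 0.0 [-0.266  0.55  -0.951] 0.0
20 [0.466, 0.2035, 0.122] [ 0.389  0.299  2.069 -0.286  0.464  2.186] 0.0 [-0.286  0.464 -0.955] 0.0
20 [0.546, 0.2035, 0.122] [ 0.327  0.409  1.894 -0.218  0.516  2.06 ] 0.0 [-0.218  0.516 -1.081] 0.0
20 [0.546, 0.2035, 0.109] [ 0.327  0.431  1.902 -0.23   0.487  2.074] 0.0 [-0.23   0.487 -1.068] 0.0
25 [0.43, 0.2035, 0.16] [ 0.448  0.159  2.162 -0.42   0.456  2.354] 0.0 [-0.42   0.456 -0.788] 0.0
25 [0.466, 0.2035, 0.122] [ 0.41   0.287  2.122 -0.478  0.365  2.387] 0.0 [-0.478  0.365 -0.755] 0.0
25 [0.546, 0.2035, 0.122] [ 0.342  0.394  1.951 -0.357  0.405  2.204] 0.0 [-0.357  0.405 -0.937] 0.0
25 [0.546, 0.2035, 0.109] [ 0.342  0.417  1.958 -0.384  0.376  2.233] 0.0 [-0.384  0.376 -0.908] 0.0
30 [0.43, 0.2035, 0.16] [ 0.474  0.15   2.213 -0.657  0.375  2.602] 0.0 [-0.657  0.375 -0.539] 0.0
30 [0.466, 0.2035, 0.122] [ 0.431  0.282  2.173 -0.806  0.287  2.726] 0.0 [-0.806  0.287 -0.41
[... 1688 characters left out ...]
8,  2.87 ]), np.float64(0.01264))
bench 35 0.009 (array([-0.834,  0.642,  2.054,  1.43 ,  0.505, -0.731]), np.float64(0.0)) (array([-0.834,  0.642,  2.054,  1.43 ,  0.505,  2.41 ]), np.float64(0.0))
bench 35 0.18 (array([-0.834,  0.292,  1.995,  0.862,  0.683, -0.057]), np.float64(0.0)) (array([-0.865,  0.298,  2.042,  1.029,  0.668,  2.87 ]), np.float64(0.003534))
bench 40 0.009 (array([-0.871,  0.667,  2.081,  1.597,  0.582, -0.931]), np.float64(0.0)) (array([-0.871,  0.667,  2.081,  1.597,  0.582,  2.21 ]), np.float64(0.0))
bench 40 0.18 (array([-0.871,  0.299,  2.035,  1.039,  0.691, -0.248]), np.float64(0.0)) (array([-0.874,  0.3  ,  2.04 ,  1.057,  0.691,  2.87 ]), np.float64(4.5e-05))
```

The kinematic model now fits to 0.4 mm. It shows that lean 40° runs into the q6 limit at the post, while about 30° is reachable. Next I'll look at the held bracket and check whether the wrist camera has a body.

```bash
python3 - <<'E'
from h import *
take('side','s2');take('top','t2')
s=cv2.imread('pics/s2.png');t=cv2.imread('pics/t2.png')
a=cv2.resize(s[60:310,190:440],(500,500),interpolation=cv2.INTER_CUBIC)
u,v=proj('t2',observe()['ee_pos']).astype(int);print(u,v)
b=cv2.resize(t[120:320,200:320],(300,500),interpolation=cv2.INTER_CUBIC)
cv2.imwrite('pics/c2.png',np.hstack([a,b]))
E
```

```text
279 229
```

View pics/c2.png

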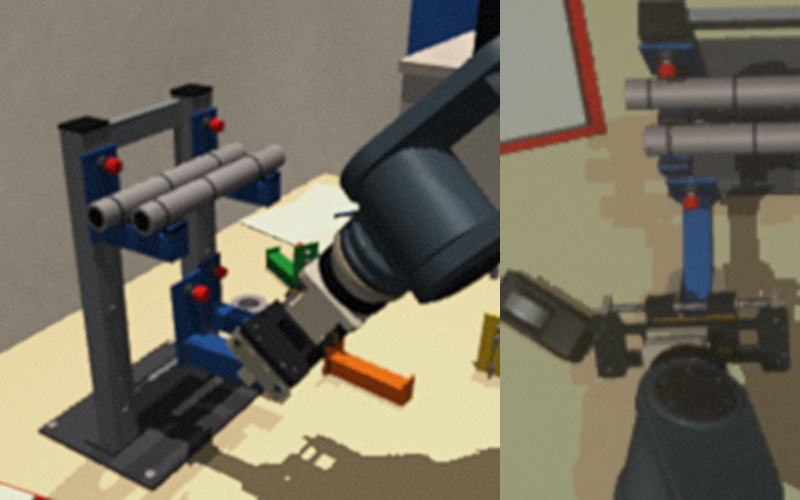

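No camera body is visible on the gripper (right half, around (690,330)), and the bracket is held straight with its plate at (690,185). I'll set it down and regrasp at about 28° lean, so now I'll look for a set-down pose reachable at both leans.

```bash
python3 - <<'E'
from k import *
np.set_printoptions(precision=2,suppress=True)
print('base front',atz('top0',240+100/3.6,110+317/3.6,0),atz('top0',240+412/3.6,110+312/3.6,0),'orange end',atz('top0',380,255,0),'plate',atz('top0',380,210,.05),'tape',atz('top0',240,250,.03))
for p in([.40,.06],[.42,.10],[.40,.14]):
  for psi in(20,35,50):
    o=[]
    for L,z in((40,.10),(40,.009),(28,.009),(28,.1)):
      b=min((ik([*p,z],psi,L,q) for q in([.3,.4,2.1,.5,.5,1.],[.2,.4,2.1,1.4,.5,0])),key=lambda s:s[1]);o.append((b[0][[2,3,4,5]],round(b[1],5)))
    print(p,psi,*o)
E
```

```text
base front [0.55 0.25 0.  ] [ 0.55 -0.02  0.  ] orange end [ 0.37 -0.09  0.  ] plate [ 0.51 -0.09  0.05] tape [0.39 0.33 0.03]
[0.4, 0.06] 20 (array([ 2.55,  2.16,  0.42, -1.07]), np.float64(0.0)) (array([ 2.56,  2.6 ,  0.72, -1.59]), np.float64(0.0)) (array([ 2.46,  2.41,  0.32, -1.28]), np.float64(0.0)) (array([2.43, 1.11, 0.24, 0.06]), np.float64(0.0))
[0.4, 0.06] 35 (array([ 2.49,  1.65,  0.56, -0.92]), np.float64(0.0)) (array([ 2.5 ,  2.14,  0.67, -1.51]), np.float64(0.0)) (array([ 2.42,  1.87,  0.37, -1.08]), np.float64(0.0)) (array([ 2.39,  1.05,  0.41, -0.19]), np.float64(0.0))
[0.4, 0.06] 50 (array([ 2.41,  1.3 ,  0.7 , -0.87]), np.float64(0.0)) (array([ 2.41,  1.69,  0.67, -1.37]), np.float64(0.0)) (array([ 2.36,  1.44,  0.45, -0.95]), np.float64(0.0)) (array([ 2.34,  0.93,  0.56, -0.37]), np.float64(0.0))
[0.42, 0.1] 20 (array([ 2.5 ,  2.38,  0.35, -1.14]), np.float64(0.0)) (array([ 2.5 ,  2.74,  0.66, -1.55]), np.float64(0.0)) (array([ 2.4 ,  2.54,  0.26, -1.26]), np.float64(0.0)) (array([2.37, 0.98, 0.18, 0.32]), np.float64(0.0))
[0.42, 0.1] 35 (array([ 2.45,  1.79,  0.4
[... 425 characters left out ...]
0))
[0.4, 0.14] 20 (array([ 2.52,  2.7 ,  0.33, -1.32]), np.float64(0.0)) (array([ 2.53,  2.93,  0.69, -1.57]), np.float64(0.0)) (array([ 2.42,  2.82,  0.26, -1.41]), np.float64(0.0)) (array([2.39, 0.81, 0.11, 0.61]), np.float64(0.0))
[0.4, 0.14] 35 (array([ 2.49,  1.99,  0.44, -0.98]), np.float64(0.0)) (array([ 2.5 ,  2.46,  0.67, -1.53]), np.float64(0.0)) (array([ 2.4 ,  2.19,  0.3 , -1.13]), np.float64(0.0)) (array([2.38, 1.07, 0.28, 0.03]), np.float64(0.0))
[0.4, 0.14] 50 (array([ 2.43,  1.54,  0.58, -0.86]), np.float64(0.0)) (array([ 2.43,  2.  ,  0.65, -1.42]), np.float64(0.0)) (array([ 2.36,  1.68,  0.38, -0.95]), np.float64(0.0)) (array([ 2.33,  0.99,  0.45, -0.21]), np.float64(0.0))
```

```bash
python3 - <<'E'
from h import *
go([.42,.09,.16],45)
E
```

```text
t 5.43 shift [-0.0337  0.1025  0.0089] turn [ 27.02   2.33 -33.97]
```

```bash
python3 -m inch '[[[-0.034,0.025,0.009],[4,0.4,-5]],[[-0.034,0.05,0.009],[8,0.8,-10]],[[-0.034,0.075,0.009],[12,1.2,-15]],[[-0.034,0.1025,0.009],[16,1.6,-20]],[[-0.034,0.1025,0.009],[20,2,-25]],[[-0.034,0.1025,0.009],[24,2.2,-30]],[[-0.034,0.1025,0.009],[27,2.3,-34]],[[-0.034,0.1025,0.009],[27,2.3,-34]],[[-0.034,0.1025,0.009],[27,2.3,-34]],[[-0.034,0.1025,0.009],[27,2.3,-34]],[[-0.034,0.1025,0.009],[27,2.3,-34]],[[-0.034,0.1025,0.009],[27,2.3,-34]],[[-0.034,0.1025,0.009],[27,2.3,-34]],[[-0.034,0.1025,0.009],[27,2.3,-34]]]' && python3 - <<'E'
from h import *
print(observe()['q'])
go([.42,.09,.02],45);go([.42,.09,.01],45)
E
```

```text
clock: 6.6
ee_pos: [0.4131, 0.0921, 0.1552]
ee_rot: [0.945, 0.188, 0.262, -0.052]
wrist_force: [0.0, 0.6, -4.0]
gripper_width: 0.317
finger_force: 59.9
[-0.03139947  0.03500801  2.37314273  0.75127281  0.31430469  0.4740268 ]
t 6.6 shift [-0.0647  0.0045  0.1188] turn [ 13.1    8.96 -18.28]
t 6.6 shift [-0.0699  0.0045  0.1274] turn [ 13.1    8.96 -18.28]
```

```bash
python3 -m inch '[[[-0.005,0.004,0.03],[5,3,-6]],[[-0.02,0.004,0.05],[9,6,-12]],[[-0.044,0.0045,0.084],[13.1,9,-18.3]],[[-0.044,0.0045,0.084],[13.1,9,-18.3]],[[-0.044,0.0045,0.084],[13.1,9,-18.3]],[[-0.044,0.0045,0.084],[13.1,9,-18.3]],[[-0.044,0.0045,0.084],[13.1,9,-18.3]],[[-0.044,0.0045,0.084],[13.1,9,-18.3]]]' && python3 - <<'E'
from h import *
print(observe()['q'])
go([.42,.09,.014],45);go([.42,.09,.0085],45)
E
```

```text
clock: 7.27
ee_pos: [0.4184, 0.0919, 0.0634]
ee_rot: [0.88, 0.342, 0.303, -0.128]
wrist_force: [-0.5, -0.0, -4.2]
gripper_width: 0.319
finger_force: 59.9
[-0.25236095  0.39635635  2.41332864  1.66590615  0.56096966 -0.99201921]
t 7.27 shift [-0.0307  0.0034  0.0386] turn [ 0.59  1.63 -2.34]
t 7.27 shift [-0.0341  0.0035  0.043 ] turn [ 0.59  1.63 -2.34]
```

```bash
python3 -m inch '[[[-0.015,0.003,0.019],[0.6,1.6,-2.3]],[[-0.029,0.0034,0.036],[0.6,1.6,-2.3]],[[-0.032,0.0034,0.041],[0.6,1.6,-2.3]],[[-0.0335,0.0034,0.043],[0.6,1.6,-2.3]],[[-0.0335,0.0034,0.043],[0.6,1.6,-2.3]],[[-0.0335,0.0034,0.043],[0.6,1.6,-2.3]]]' && python3 - <<'E'
from h import *
print(observe()['q'])
go([.42,.09,.0085],45)
E
```

```text
clock: 7.77
ee_pos: [0.4203, 0.0906, 0.0096]
ee_rot: [0.869, 0.358, 0.315, -0.131]
wrist_force: [0.1, 0.2, -3.9]
gripper_width: 0.318
finger_force: 59.9
[-0.27676533  0.59648725  2.40870198  1.92141925  0.63918948 -1.36645798]
t 7.77 shift [-0.0012  0.0002  0.0004] turn [-0.01  0.11 -0.21]
```

```bash
python3 -m inch '[[[0,0,0],[0,0,0]],[[0,0,0],[0,0,0]],[[0,0,0],[0,0,0]],[[0,0,0],[0,0,0]],[[0,0,0],[0,0,0]]]' 0.055 && python3 - <<'E'
from h import *
o=observe();p=o['ee_pos'];print(p,o['wrist_force'])
a=np.pi/4;u=np.array([np.cos(a),np.sin(a),0])
t=p+u*(.0848-.088);t[2]=.008
go(t,45,28)
E
```

```text
clock: 8.18
ee_pos: [0.4216, 0.0911, 0.0103]
ee_rot: [0.868, 0.359, 0.316, -0.131]
wrist_force: [-0.3, -0.1, -0.0]
gripper_width: 0.58
finger_force: 0.0
[0.42159907 0.09114036 0.01029835] [-0.30130556 -0.08437988 -0.03645633]
t 8.18 shift [-0.0039  0.     -0.0003] turn [  0.   -12.04  -0.1 ]
```

```bash
python3 -m inch '[[[-0.002,0,-0.002],[0,-4,0]],[[-0.003,0,-0.002],[0,-8,0]],[[-0.004,0,-0.001],[0,-12,-0.1]],[[-0.004,0,-0.0003],[0,-12,-0.1]],[[-0.004,0,-0.0003],[0,-12,-0.1]],[[-0.004,0,-0.0003],[0,-12,-0.1]]]' && python3 -m inch '[[[0,0,0],[0,0,0]],[[0,0,0],[0,0,0]],[[0,0,0],[0,0,0]],[[0,0,0],[0,0,0]],[[0,0,0],[0,0,0]],[[0,0,0],[0,0,0]],[[0,0,0],[0,0,0]]]' 0.0 60 && python3 - <<'E'
from k import *
np.set_printoptions(precision=3,suppress=True)
o=observe();print(o['q']);go([.42,.09,.17],45,28);go([.44,.2035,.16],.6,28)
C=R.from_quat(o['ee_rot']).as_matrix()[:,2];print('lean',np.degrees(np.arccos(-C[2])),np.degrees(np.arctan2(C[1],C[0])))
for p,ps in(([.42,.09,.17],45),([.42,.15,.17],20),([.44,.2035,.16],.6)):print(ik(p,ps,28,[.2,.2,2.2,.3,.4,1.]))
E
```

```text
clock: 8.68
ee_pos: [0.4188, 0.0892, 0.0076]
ee_rot: [0.896, 0.372, 0.224, -0.093]
wrist_force: [-0.5, 0.4, 0.8]
gripper_width: 0.592
finger_force: 0.0
clock: 9.27
ee_pos: [0.419, 0.0887, 0.0077]
ee_rot: [0.896, 0.371, 0.223, -0.093]
wrist_force: [-0.9, -2.2, -1.1]
gripper_width: 0.315
finger_force: 60.0
[-0.153  0.51   2.343  1.608  0.389 -0.918]
t 9.27 shift [ 0.078 -0.    -0.143] turn [-0.01 -0.   -0.02]
t 9.27 shift [ 0.156 -0.066 -0.089] turn [-20.86   0.01  39.19]
lean 28.00085792290848 45.03084824001024
(array([-0.149,  0.069,  2.257,  0.697,  0.629,  0.102]), np.float64(1.4925957069001076e-31))
(array([0.192, 0.046, 2.283, 0.223, 0.337, 1.221]), np.float64(1.863992393808199e-25))
(array([ 0.452,  0.167,  2.174, -0.536,  0.404,  2.466]), np.float64(2.364317505673617e-26))
```

```bash
python3 -m inch '[[[0.016,0,-0.029],[0,0,0]],[[0.032,0,-0.058],[0,0,0]],[[0.048,0,-0.087],[0,0,0]],[[0.064,0,-0.116],[0,0,0]],[[0.078,0,-0.143],[0,0,0]],[[0.094,-0.012,-0.132],[-3.5,0,6.5]],[[0.11,-0.025,-0.12],[-7,0,13]],[[0.125,-0.04,-0.11],[-10.5,0,19.6]],[[0.14,-0.05,-0.1],[-14,0,26]],[[0.15,-0.06,-0.095],[-17.5,0,32.7]],[[0.156,-0.066,-0.089],[-20.9,0,39.2]],[[0.156,-0.066,-0.089],[-20.9,0,39.2]],[[0.156,-0.066,-0.089],[-20.9,0,39.2]],[[0.156,-0.066,-0.089],[-20.9,0,39.2]],[[0.156,-0.066,-0.089],[-20.9,0,39.2]],[[0.156,-0.066,-0.089],[-20.9,0,39.2]]]' && python3 - <<'E'
from h import *
take('wrist','w3');take('side','s3')
o=observe();print(o['q'],o['qvel'],o['ee_pos']);go([.44,.2035,.16],.6,28)
s=cv2.imread('pics/s3.png')
w=cv2.imread('pics/w3.png')
cv2.imwrite('pics/c3.png',np.vstack([cv2.resize(w[0:260,160:480],(640,520))[:300],cv2.resize(s[140:260,200:440],(640,320))[:300]]))
E
```

```text
clock: 10.6
ee_pos: [0.4384, 0.2012, 0.158]
ee_rot: [0.97, 0.088, 0.228, -0.017]
wrist_force: [-0.5, -0.3, -3.5]
gripper_width: 0.316
finger_force: 60.0
[ 0.39136358  0.15498762  2.18404762 -0.27932032  0.3655708   2.01858486] [-0.03086418 -0.00511044  0.00508372  0.15078093 -0.01109301 -0.33654212] [0.4381767  0.20152376 0.15796631]
t 10.7 shift [ 0.0028 -0.0016 -0.0009] turn [-4.12  1.61  8.87]
```

View pics/c3.png

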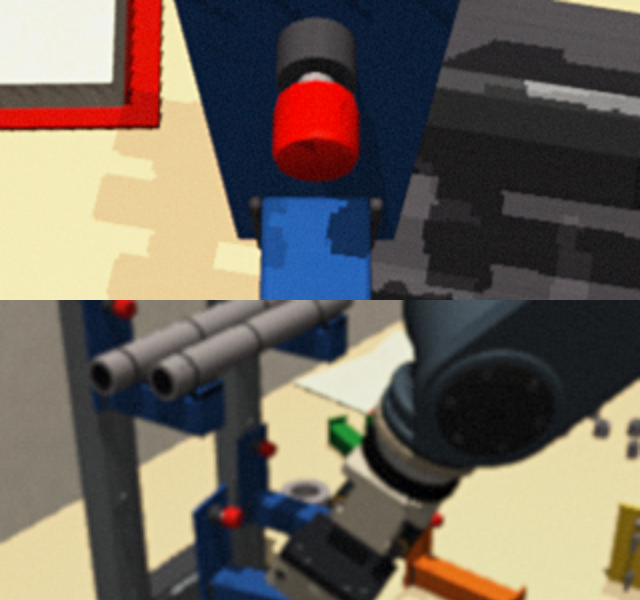

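```bash
python3 -m inch '[[[0.003,-0.0016,-0.001],[-4.1,1.6,8.9]],[[0.003,-0.0016,-0.001],[-4.1,1.6,8.9]],[[0.003,-0.0016,-0.001],[-4.1,1.6,8.9]],[[0.003,-0.0016,-0.001],[-4.1,1.6,8.9]],[[0.003,-0.0016,-0.001],[-4.1,1.6,8.9]],[[0.003,-0.0016,-0.001],[-4.1,1.6,8.9]]]' && python3 - <<'E'
from h import *
o=observe();print(o['q'],o['qvel'],o['ee_pos']);go([.456,.2035,.122],.6,28)
E
```

```text
clock: 11.2
ee_pos: [0.4408, 0.2028, 0.1606]
ee_rot: [0.97, 0.007, 0.242, -0.002]
wrist_force: [-0.5, -0.7, -3.5]
gripper_width: 0.321
finger_force: 60.0
[ 0.44875465  0.16601816  2.17367271 -0.52966731  0.40267411  2.45420921] [-2.00019873e-03 -3.03023812e-04 -1.76719336e-03 -1.50260666e-02
 -4.78778122e-05  3.06184806e-02] [0.44075453 0.20284784 0.1606102 ]
t 11.2 shift [-0.0047 -0.0004  0.0412] turn [-0.09 -0.02  0.16]
```

```bash
python3 -m inch '[[[-0.002,0,0.014],[0,0,0.1]],[[-0.004,0,0.028],[0,0,0.1]],[[-0.0054,-0.0004,0.0424],[0,0,0.1]],[[-0.0054,-0.0004,0.0424],[0,0,0.1]],[[-0.0054,-0.0004,0.0424],[0,0,0.1]],[[-0.0054,-0.0004,0.0424],[0,0,0.1]]]' && python3 - <<'E'
from h import *
take('top','t4');take('side','s4')
o=observe();print(o['ee_pos']);go([.456,.2035,.1207],.6,28)
s=cv2.imread('pics/s4.png');t=cv2.imread('pics/t4.png')
a=cv2.resize(t[110:230,250:360],(550,600),interpolation=cv2.INTER_CUBIC)
cv2.imwrite('pics/c4.png',a[:600])
cv2.imwrite('pics/c4s.png',cv2.resize(s[120:260,210:350],(600,600),interpolation=cv2.INTER_CUBIC))
E
```

```text
clock: 11.7
ee_pos: [0.4562, 0.2036, 0.1214]
ee_rot: [0.97, 0.005, 0.243, -0.002]
wrist_force: [-0.2, -0.6, -3.3]
gripper_width: 0.318
finger_force: 60.0
[0.45633517 0.20384897 0.12175096]
t 11.8 shift [-0.0008  0.0003  0.0008] turn [-0.09 -0.15 -0.07]
```

View pics/c4.png

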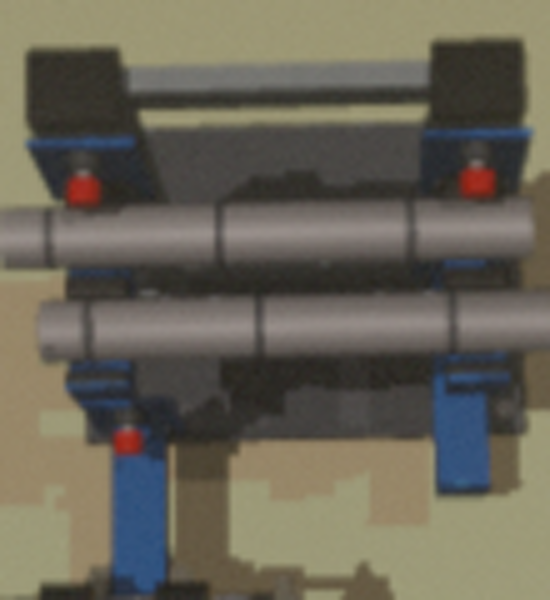

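View pics/c4s.png

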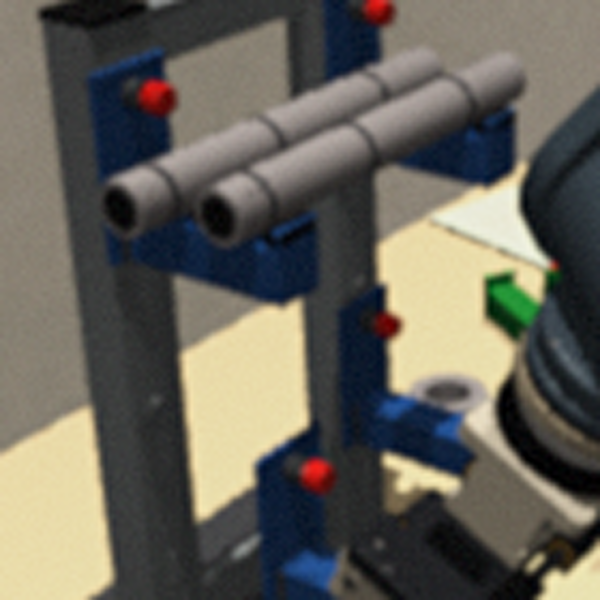

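Both views show the held bracket in front of the empty upright: held knob at top crop (128,441) and side crop (317,475), upper-left knob at (84,190) and (157,97). All brackets carry identical knobs, so I'll triangulate them by red centroid and get the relative offset.

```bash
cat > knob.py <<'E'
from h import *
def cents(fn):
    im=cv2.imread(f'pics/{fn}.png').astype(int);b,g,r=im[:,:,0],im[:,:,1],im[:,:,2]
    m=((r>110)&(g<.4*r)&(b<.4*r)).astype(np.uint8)
    n,l,st,c=cv2.connectedComponentsWithStats(m)
    return [(c[i],st[i,4]) for i in range(1,n) if 8<st[i,4]<150]
def near(fn,u,v):
    return min(cents(fn),key=lambda s:np.hypot(*(s[0]-[u,v])))
def K(t,s,*g):
    a,b=near(t,*g[0]),near(s,*g[1]);x,r=tri((t,*a[0]),(s,*b[0]));print(np.round(x,4),r,a[0].round(1),a[1],b[0].round(1),b[1]);return x
E
python3 - <<'E'
from knob import *
ul=K('t4','s4',(266.8,148),(246.6,142.6));ur=K('t4','s4',(345.6,146.4),(298,122.6));h=K('t4','s4',(275.6,198.2),(284,230.8))
d=ul-ur;print('pitch',np.linalg.norm(d),'yaw',np.degrees(np.arctan2(-d[0],d[1])))
print('ul-held',ul-h, 'expected z .2-lift')
c,E=cal('t4');print(observe()['ee_pos'])
# arm in top
for z,y in((.144,.2038),(.144,.2055)):print(proj('t4',[.4563-.0+.0,y,z]))
print('overhang arm/post y at px', atz('t4',266.5,137.5,.4),'held arm',atz('t4',250+138.5/5,110+94,.144),'fitted arm',atz('t4',250+462.5/5,110+470/5,.14))
E
```

```text
[0.6091 0.2067 0.3889] [array([-0.1, -0.1]), array([0.2, 0. ])] [266.1 147.8] 25 [245.5 141.1] 29
[0.6118 0.0267 0.3887] [array([-0.2, -0.2]), array([0.3, 0. ])] [345.1 145.9] 32 [297.3 121. ] 23
[0.5209 0.2051 0.2035] [array([-0., -0.]), array([0., 0.])] [274.9 198.1] 16 [283.3 229.7] 33
pitch 0.18002717776714253 yaw 0.864059634509833
ul-held [0.08824871 0.0015661  0.1853807 ] expected z .2-lift
[0.45633517 0.20384897 0.12175096]
[277.54323675 224.64130514]
[276.9231394  224.64824194]
overhang arm/post y at px [0.62985915 0.20437413 0.4       ] held arm [0.51344384 0.20358425 0.144     ] fitted arm [0.51200447 0.02454434 0.14      ]
```

```bash
python3 -m inch '[[[0.022,0,0.0117],[0,0,0]],[[0.044,-0.0006,0.0235],[0,0,0]],[[0.0618,-0.0006,0.0329],[0,0,0]],[[0.0618,-0.0006,0.0329],[0,0,0]],[[0.0618,-0.0006,0.0329],[0,0,0]]]' && python3 -m inch '[[[0.0027,0,0.0014],[0,0,0]],[[0.0053,0,0.0028],[0,0,0]],[[0.008,0,0.0042],[0,0,0]],[[0.0106,0,0.0056],[0,0,0]],[[0.0124,0,0.0066],[0,0,0]],[[0.0124,0,0.0066],[0,0,0]]]' && python3 - <<'E'
from h import *
o=observe();print(o['ee_pos'],o['wrist_force'],o['wrist_torque']);go([.456+.0882,.2045,.1207],.7,28)
E
```

```text
clock: 12.22
ee_pos: [0.5266, 0.2049, 0.1214]
ee_rot: [0.97, 0.004, 0.243, -0.002]
wrist_force: [-0.6, -0.5, -3.0]
gripper_width: 0.318
finger_force: 60.0
clock: 12.72
ee_pos: [0.5403, 0.2052, 0.1209]
ee_rot: [0.97, 0.005, 0.243, -0.002]
wrist_force: [-2.8, 0.4, -3.2]
gripper_width: 0.315
finger_force: 60.0
[0.54030274 0.20520727 0.12094119] [-2.79380145  0.37759596 -3.22128521] [-0.00758523  0.77713364  0.0714579 ]
t 12.72 shift [0.0033 0.0007 0.002 ] turn [-0.01 -0.08 -0.16]
```

```bash
python3 -m inch '[[[0.0013,0,0.0007],[0,0,0]],[[0.0026,0,0.0014],[0,0,0]],[[0.0037,0,0.002],[0,0,0]],[[0.0037,0,0.002],[0,0,0]]]' && python3 - <<'E'
from knob import *
take('top','t5');take('side','s5')
o=observe();print(o['ee_pos'],o['wrist_force'],o['wrist_torque'])
u=K('t5','s5',(266.1,147.8),(245.5,141.1))
print(cents('t5'),cents('s5'))
E
```

```text
clock: 13.05
ee_pos: [0.5437, 0.2051, 0.1206]
ee_rot: [0.97, 0.005, 0.242, -0.002]
wrist_force: [-9.2, 0.5, 0.3]
gripper_width: 0.317
finger_force: 60.0
[0.54374911 0.20508495 0.12065536] [-9.1232872   0.35191763 -0.76014234] [0.05793721 1.291759   0.09572322]
[0.6091 0.2067 0.3889] [array([-0.1, -0.1]), array([0.2, 0. ])] [266.1 147.8] 25 [245.5 141.1] 29
[(array([149.51851852, 106.94074074]), np.int32(135)), (array([154.43298969, 136.20618557]), np.int32(97)), (array([345.09375, 145.9375 ]), np.int32(32)), (array([266.12, 147.8 ]), np.int32(25)), (array([383.5, 217. ]), np.int32(12)), (array([436.8, 280.7]), np.int32(10))] [(array([297.26086957, 120.95652174]), np.int32(23)), (array([245.48275862, 141.06896552]), np.int32(29)), (array([255.9375, 220.125 ]), np.int32(16)), (array([362.4, 221.6]), np.int32(15)), (array([ 12.33707865, 368.06741573]), np.int32(89)), (array([ 42.01086957, 383.66304348]), np.int32(92)), (array([ 65.30434783, 395.80434783]), np.int32(46))]
```

```bash
python3 -m inch '[[[-0.0009,0,0.0018],[0,0,0]],[[-0.0019,0,0.0035],[0,0,0]],[[-0.0028,0,0.0053],[0,0,0]],[[-0.0028,0,0.0053],[0,0,0]]]' && python3 -m inch '[[[-0.0009,0,0.0018],[0,0,0]],[[-0.0019,0,0.0035],[0,0,0]],[[-0.0023,0,0.0044],[0,0,0]],[[-0.0023,0,0.0044],[0,0,0]]]'
```

```text
clock: 13.48
ee_pos: [0.5437, 0.205, 0.1144]
ee_rot: [0.97, 0.005, 0.242, -0.002]
wrist_force: [-3.4, 0.3, -5.7]
gripper_width: 0.32
finger_force: 60.0
clock: 13.82
ee_pos: [0.5438, 0.205, 0.1095]
ee_rot: [0.97, 0.005, 0.242, -0.002]
wrist_force: [-6.2, -0.5, -3.3]
gripper_width: 0.316
finger_force: 60.0
```

```bash
python3 -m inch '[[[-0.0007,0,0.0013],[0,0,0]],[[-0.0012,0,0.0022],[0,0,0]],[[-0.0016,0,0.0029],[0,0,0]],[[-0.0016,0,0.0029],[0,0,0]],[[-0.0016,0,0.0029],[0,0,0]]]'; python3 -c "
from h import *;o=observe();print(o['ee_pos'],o['wrist_force'],o['wrist_torque'])"
```

```text
clock: 14.23
ee_pos: [0.5438, 0.205, 0.1067]
ee_rot: [0.97, 0.005, 0.242, -0.002]
wrist_force: [-13.1, -2.5, 5.7]
gripper_width: 0.319
finger_force: 60.0
[0.54376859 0.20503353 0.10673879] [-13.11530266  -2.47567127   5.74133383] [-0.06375181  1.21502075 -0.04448813]
```

```bash
python3 -m inch '[[[-0.0007,0,0.0009],[0,0,0]],[[-0.0011,0,0.0017],[0,0,0]],[[-0.0011,0,0.0017],[0,0,0]],[[-0.0011,0,0.0017],[0,0,0]]]'; python3 - <<'E'
from h import *
o=observe();print(o['ee_pos'],o['wrist_force'],o['wrist_torque'])
take('side','s6');take('wrist','w6')
s=cv2.imread('pics/s6.png');w=cv2.imread('pics/w6.png')
cv2.imwrite('pics/c6.png',np.hstack([cv2.resize(s[150:290,210:330],(384,448),interpolation=cv2.INTER_CUBIC),cv2.resize(w[0:280,190:450],(416,448))]))
E
```

```text
clock: 14.57
ee_pos: [0.5436, 0.205, 0.1049]
ee_rot: [0.97, 0.004, 0.242, -0.002]
wrist_force: [-14.1, -2.6, 6.7]
gripper_width: 0.316
finger_force: 60.0
[0.54363015 0.20495303 0.10487842] [-14.08549545  -2.61291231   6.71920896] [-0.35414131  1.10167169 -0.18920467]
```

View pics/c6.png

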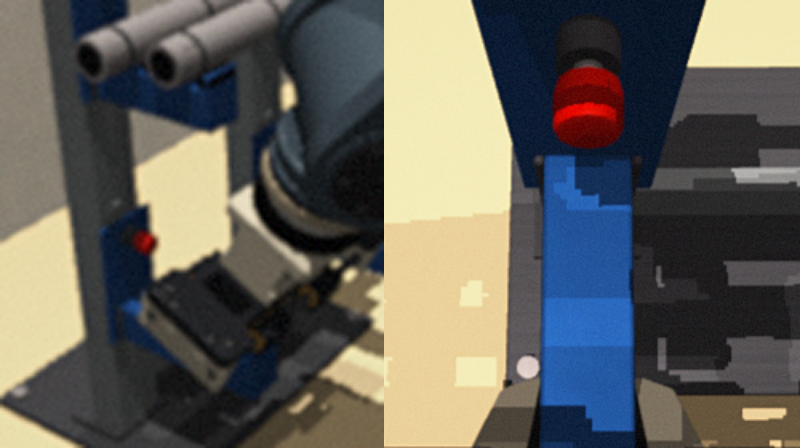

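The bracket sits flat on the upright (side crop knob at (145,242)). In the wrist crop the knob is close to its collar, much as when the pin was free. I'll check this numerically.

```bash
python3 - <<'E'
from knob import *
def blob(fn):
    im=cv2.imread(f'pics/{fn}.png').astype(int);b,g,r=im[:,:,0],im[:,:,1],im[:,:,2]
    m=((r>70)&(g<.35*r)&(b<.35*r)).astype(np.uint8)
    n,l,st,c=cv2.connectedComponentsWithStats(m);return [(st[i].tolist(),c[i].round(1)) for i in range(1,n) if st[i,4]>400 and 250<c[i][0]<400]
for f in('w3','w6'):print(f,blob(f))
# predicted pixel motion of knob for 8 mm push back, in wrist view
c,E=cal('w6');o=observe();p=np.array([.6091-.03+.03,.2067,.1889]);print(proj('w6',p),proj('w6',p-[.008,0,0]),proj('w6',p-[0,0,.003]))
print('side obs',[k for k in cents('s6') if 230<k[0][0]<300 and k[0][1]>180],'home out',proj('s6',p),'home, pushed 8',proj('s6',p-[.008,0,0]),'2mm high',proj('s6',p+[0,0,.002]))
E
```

```text
w3 [([296, 40, 44, 50, 1886], array([317.5,  64.8]))]
w6 [([296, 42, 43, 50, 1881], array([317.1,  66.3]))]
[317.83200002  50.24348287] [317.61362123  71.08131667] [317.81634997  55.63648085]
side obs [(array([255.36363636, 225.        ]), np.int32(11))] home out [253.59836595 223.76031344] home, pushed 8 [256.15463077 224.7841717 ] 2mm high [253.52749642 223.02253185]
```

```bash
cat > edge.py <<'E'
from knob import *
import sys
def edges(fn):
    im=cv2.GaussianBlur(cv2.imread(f'pics/{fn}.png'),(3,3),0).astype(int);b,g,r=im[:,:,0],im[:,:,1],im[:,:,2]
    out=[]
    for u in(283,286,347,350): # plate lower edge beside the arm
        s=(b-r)[60:160,u];i=np.where(s>15)[0];out.append(60+i.max() if len(i) else None)
    for v in(130,150): # arm sides
        i=np.where((b-r)[v]>40)[0];i=i[(i>250)&(i<400)];out.append((i.min(),i.max()))
    m=((r>70)&(g<.35*r)&(b<.35*r)).astype(np.uint8);n,l,st,c=cv2.connectedComponentsWithStats(m)
    k=max((i for i in range(1,n) if 250<c[i][0]<400),key=lambda i:st[i,4]);return out,c[k].round(1)
for f in sys.argv[1:]:print(f,*edges(f))
E
python3 edge.py w3 w6; python3 -m inch '[[[0.0007,0,-0.0013],[0,0,0]],[[0.0014,0,-0.0026],[0,0,0]],[[0.0019,0,-0.0035],[0,0,0]],[[0.0019,0,-0.0035],[0,0,0]]]'; python3 - <<'E'
from h import *
take('wrist','w7');take('side','s7');o=observe();print(o['ee_pos'],o['wrist_force'])
E
python3 edge.py w7
```

```text
w3 [np.int64(118), np.int64(118), np.int64(98), np.int64(119), (np.int64(291), np.int64(345)), (np.int64(290), np.int64(345))] [317.5  64.7]
w6 [np.int64(117), np.int64(116), np.int64(96), np.int64(117), (np.int64(290), np.int64(345)), (np.int64(289), np.int64(345))] [317.2  66.3]
clock: 15.0
ee_pos: [0.5438, 0.205, 0.1083]
ee_rot: [0.97, 0.004, 0.242, -0.002]
wrist_force: [-5.1, -0.5, -5.4]
gripper_width: 0.315
finger_force: 60.0
[0.54382879 0.20496916 0.10818397] [-5.55740576 -0.29012291 -5.07425362]
w7 [np.int64(118), np.int64(118), np.int64(97), np.int64(118), (np.int64(290), np.int64(344)), (np.int64(289), np.int64(344))] [316.8  65.8]
```

```bash
python3 -m inch '[[[0.0006,0,-0.0011],[0,0,0]],[[0.0012,0,-0.0022],[0,0,0]],[[0.0012,0,-0.0022],[0,0,0]],[[0.0012,0,-0.0022],[0,0,0]]]'; python3 - <<'E'
from h import *
take('wrist','w8');o=observe();print(o['ee_pos'],o['wrist_force'])
E
python3 edge.py w8
```

```text
clock: 15.43
ee_pos: [0.5437, 0.2049, 0.1105]
ee_rot: [0.97, 0.004, 0.242, -0.002]
wrist_force: [-3.9, -0.4, -12.7]
gripper_width: 0.319
finger_force: 60.0
[0.54374789 0.20493458 0.11050696] [ -4.39916883  -0.63424779 -12.04335439]
w8 [np.int64(120), np.int64(120), np.int64(119), np.int64(120), (np.int64(290), np.int64(344)), (np.int64(289), np.int64(344))] [316.7  67.8]
```

Lifting meets growing resistance and the plate slips down in the pads, so the pin has locked. I'll push back down to home and release.

```bash
python3 -m inch '[[[-0.0008,0,0.0015],[0,0,0]],[[-0.0016,0,0.003],[0,0,0]],[[-0.0023,0,0.0043],[0,0,0]],[[-0.0023,0,0.0043],[0,0,0]]]'; python3 -m inch '[[[0,0,0],[0,0,0]],[[0,0,0],[0,0,0]],[[0,0,0],[0,0,0]],[[0,0,0],[0,0,0]],[[0,0,0],[0,0,0]]]' 0.06; python3 - <<'E'
from h import *
take('wrist','w9')
E
python3 edge.py w9
```

```text
clock: 15.82
ee_pos: [0.5442, 0.2054, 0.1068]
ee_rot: [0.97, 0.005, 0.243, -0.002]
wrist_force: [-14.9, -1.9, 2.3]
gripper_width: 0.319
finger_force: 60.0
clock: 16.23
ee_pos: [0.5451, 0.2056, 0.1071]
ee_rot: [0.97, 0.005, 0.244, -0.002]
wrist_force: [-0.0, 0.4, -0.1]
gripper_width: 0.62
finger_force: 0.0
w9 [np.int64(121), np.int64(121), np.int64(101), np.int64(120), (np.int64(290), np.int64(344)), (np.int64(290), np.int64(345))] [316.8  75.2]
```

```bash
python3 -m inch '[[[0,0,-0.015],[0,0,0]],[[0,0,-0.04],[0,0,0]],[[-0.01,0,-0.07],[0,0,0]],[[-0.03,0,-0.1],[0,0,0]],[[-0.06,0,-0.12],[0,0,0]],[[-0.09,0,-0.14],[0,0,0]],[[-0.09,0,-0.14],[0,0,0]]]'; python3 - <<'E'
from knob import *
take('top','t10');take('side','s10');take('wrist','w10')
ul=K('t10','s10',(266.1,147.8),(245.5,141.1))
print([k for k in cents('t10') if 255<k[0][0]<290],[k for k in cents('s10') if 230<k[0][0]<320])
p=ul-[0,0,.2]
for f in('t10','s10','w10'):print(f,'home knob predicted',proj(f,p),'pushed 8',proj(f,p-[.008,0,0]))
o=observe();print(o['ee_pos'],o['wrist_force'])
E
```

```text
clock: 16.87
ee_pos: [0.3948, 0.2031, 0.1876]
ee_rot: [0.97, 0.005, 0.242, -0.002]
wrist_force: [1.4, 0.8, -0.4]
gripper_width: 0.643
finger_force: 0.0
[0.6091 0.2067 0.3889] [array([-0.1, -0.1]), array([0.2, 0. ])] [266.1 147.8] 25 [245.5 141.1] 29
[(array([266.12, 147.8 ]), np.int32(25))] [(array([297.26086957, 120.95652174]), np.int32(23)), (array([245.48275862, 141.06896552]), np.int32(29)), (array([255.14285714, 224.92857143]), np.int32(14))]
t10 home knob predicted [275.06291574 166.58764766] pushed 8 [275.0493063  169.49305786]
s10 home knob predicted [253.59907918 223.76701955] pushed 8 [256.15519928 224.79084937]
w10 home knob predicted [319.08141427 -59.66692931] pushed 8 [318.95831212 -49.98429887]
[0.39967804 0.20418095 0.18810804] [-0.39968138  0.0453439   0.24528242]
```

```bash
python3 - <<'E'
from knob import *
def reds(fn,th=45):
    im=cv2.imread(f'pics/{fn}.png').astype(int);b,g,r=im[:,:,0],im[:,:,1],im[:,:,2]
    m=((r>th)&(g<.5*r)&(b<.5*r)).astype(np.uint8);n,l,st,c=cv2.connectedComponentsWithStats(m)
    return [(c[i].round(2),st[i].tolist()) for i in range(1,n) if 15<st[i,4]<90 and 235<c[i][0]<310 and 110<c[i][1]<250]
ul=np.array([.6091,.2067,.3889]);ur=np.array([.6118,.0267,.3887])
for f in('s0' if 0 else 'side0','s10'):
    print(f,*reds(f),sep='\n ')
for n,p in(('ul',ul),('ur',ur),('fitted',ur-[0,0,.2]),('held',ul-[0,0,.2])):print(n,proj('s10',p).round(2))
d=ul-[0,0,.2];b=proj('s10',d)
print('per mm x-',(proj('s10',d-[.001,0,0])-b),'y',proj('s10',d+[0,.001,0])-b,'z',proj('s10',d+[0,0,.001])-b)
E
```

```text
side0
 (array([297.68, 122.  ]), [294, 119, 8, 7, 40])
 (array([246.02, 142.27]), [242, 138, 9, 9, 60])
 (array([299.35, 195.35]), [297, 193, 6, 6, 26])
s10
 (array([297.68, 122.  ]), [294, 119, 8, 7, 40])
 (array([245.98, 142.25]), [242, 138, 9, 9, 60])
 (array([299.35, 195.35]), [297, 193, 6, 6, 26])
 (array([254.36, 225.36]), [251, 222, 7, 8, 39])
ul [245.66 141.1 ]
ur [297.53 121.01]
fitted [299.54 194.54]
held [253.6  223.76]
per mm x- [0.31825234 0.1274693 ] y [-0.29950167  0.18599587] z [-0.03541554 -0.36869062]
```

```bash
python3 - <<'E'
from h import *
for f in('w3','w8','w9'):
    im=cv2.imread(f'pics/{f}.png')[:110,314:322].mean(1).astype(int)
    print(f,' '.join(f'{v}:{r}/{g}/{b}' for v,(b,g,r) in enumerate(im) if v<72 and v%2==0))
E
```

```text
w3 0:12/29/53 2:13/28/54 4:10/29/54 6:12/28/54 8:31/39/60 10:86/80/82 12:81/77/79 14:80/76/77 16:81/75/78 18:83/79/80 20:81/76/77 22:80/76/77 24:82/78/79 26:85/80/83 28:61/58/60 30:17/16/18 32:23/22/22 34:16/16/17 36:126/114/111 38:197/185/179 40:237/94/88 42:245/5/0 44:245/8/0 46:242/10/1 48:244/11/0 50:243/11/0 52:245/14/0 54:245/9/0 56:245/7/1 58:245/10/0 60:246/15/1 62:245/6/0 64:245/14/2 66:246/30/18 68:228/24/12 70:131/6/3
w8 0:10/22/42 2:8/20/41 4:10/21/40 6:8/22/42 8:7/21/41 10:28/30/40 12:39/36/37 14:38/36/38 16:40/39/40 18:40/37/39 20:38/37/38 22:40/38/39 24:40/37/40 26:38/36/38 28:38/36/38 30:27/24/26 32:18/17/17 34:21/19/20 36:18/16/18 38:83/76/74 40:99/89/87 42:97/86/84 44:145/15/9 46:148/7/5 48:148/6/2 50:149/10/6 52:148/6/5 54:149/5/2 56:150/8/3 58:101/8/5 60:102/6/5 62:101/4/3 64:101/6/4 66:100/5/4 68:103/11/7 70:110/8/7
w9 0:18/44/83 2:19/39/73 4:11/26/47 6:12/23/42 8:10/23/40 10:8/21/41 12:7/22/41 14:9/23/41 16:6/21/41 18:13/20/38 20:34/33/34 22:41/38/39 24:37/36/36 26:38/36/38 28:39/37/39 30:41/38/39 32:40/38/40 34:39/37/37 36:40/39/41 38:40/36/37 40:19/20/20 42:19/16/18 44:16/16/18 46:35/31/30 48:87/78/76 50:95/90/88 52:144/14/11 54:147/6/2 56:144/6/3 58:145/8/3 60:124/8/6 62:101/8/6 64:101/7/5 66:103/7/6 68:101/5/4 70:97/8/7
```

The collar-to-knob distance is 32 px, against 31.5 px with the pin free, so the pin is fully out. The bracket hangs locked with about 1.5° of tilt and about 1 mm of offset. Handing in.

```bash
python3 -c "
from station import close_job;print(close_job())"
```

```text
the job is handed in; nothing more can be done
None
```

The blue bracket is hooked into the empty upright level with the fitted one, released, and its pin has snapped out. By my measurements it leans about 1.5° and hangs about 1 mm low. I handed the job in at about 17 s; no verdict was returned.

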